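# Stopper a sample vial in the bench press

### The arm

A 6-joint arm with a two-finger parallel gripper is mounted at the origin on the work surface. World frame = base frame: x ahead of the robot, y to its left, z up, the work surface at z = 0. Lengths are in m, angles in rad, forces in N, time in s.
With the tool pointing down it reaches from about 0.4 to 0.925 m from the base axis. Payload 3.4 kg.
Tool frame: the origin (TCP) lies at the very end of the fingers, on their centre line; the grasp point (between the pads) lies 19 mm behind it (env.pinch_z is the z of the grasp point in the tool frame, in m); z points along the fingers, y is the direction in which the jaws open and shut (so a half turn about z gives the same grasp; the last joint's range is limited). The gripper opens to 85 mm and grips with 20 to 120 N. Pads are 22 mm wide; open, the fingers measure 114 mm over their backs; the gripper's body (76 mm by 85 mm) begins 54 mm behind the grasp point. The pads swing forward as they close: fully open they stand 13 mm farther back than shut.
Start: joints at [-1.405, 0.307, 1.506, -0, 1.328, -0.073], TCP at [0.136, -0.559, 0.231] pointing down, gripper open.
Joint ranges: [-3.12, 3.12], [-1.05, 2.28], [0.14, 2.33], [-1.42, 4.57], [0.1, 2.73], [-2.68, 2.68]. Speed limits (rad/s): [2.57, 2.57, 3.14, 3.14, 3.14, 3.14].

### API

Orientations are given as a unit quaternion [x, y, z, w].
In Python, from rig import monitor, imaging, env gives the robot as it stands. The module is installed in compiled form; this text tells all that it offers.
- The arm moves only by the tool move_arm, never from a script. Its argument "commands" is text: rows parted by semicolons, each of 7 numbers parted by spaces: the shift along the tool's x, y, z in cm, then the turn, a rotation vector about the tool's x, y, z in rad, then the closure, from 0 (fully open) to 1 (shut). A call has 1 to 10 rows; each row shifts and turns the pose as measured when the row begins, along the tool's axes as they then stand; what a row does not reach is not made up. A row lasts 1/8 s, in which the tool goes at most 62.5 mm and 10.7 degrees, less where a joint would pass 70% of its speed; a pose out of reach is approached as far as the arm can. A call is refused whole if a number of a shift passes 6.25 or a number of a turn 0.188, either way. A call with a gripper value outside its range is refused whole. The fingers move at their own pace and stop on an object; the grip force is fixed at half the most. Time passes only in rows, so rows that do not move let the fingers close. It gives the time, the measured TCP pose, the force and the opening at its end, in the units of the state.
- monitor.state(): the state, without advancing time (a new reading comes with each control period).
- imaging.snapshot(name): name is "scene" or "top"; returns the picture (400x640x3 uint8, red, green, blue); there is no depth.
- imaging.camera_params(name): a dict with "fx", "fy", "cx", "cy" (pixels), "dist_coeffs" ([k1, k2, p1, p2, k3] as OpenCV has them; the pictures are not rectified), "R" (3x3) and "t" (3): a world point X has camera coordinates R X + t. Camera axes: x right, y down, z forward; pixel columns grow to the right and rows downward; lengths in m; the calibration is good to about 2 mm. A picture is of the moment at which its call begins. camera_params takes no time and is no camera call.
- env.close_job(): hands the job in, once; it reports no verdict.
The state is a dict: "time_s": time; "joint_pos": joint angles; "qd": joint speeds; "joint_efforts": joint torques, N m; "tool_pos": TCP position; "ee_rot": TCP orientation; "ft_force": force on the tool from outside, world axes, zero at the start; "torque": the same for the moment, N m; "gripper_width": finger opening in m.
Only numpy, scipy, OpenCV 4.12 (cv2) and the standard library are available. Lean on these libraries where they do the work, as an engineer would, in place of code of your own. Each camera call takes 0.05 s, during which the arm holds its last target.

### The job

Take the vial whose stopper still sticks up out of the blue tray and set it upright in the round nest of the press's carriage, then slide the carriage fully home under the ram. Push the ram's knob down until it bottoms on its stop collar, keep it there about a second without leaning hard on the stop, and let it come all the way back up; leave the vial in the press and the other glassware alone.

Things in the scene. Friction and masses are not known exactly. Their poses are not given: they have to be found in the camera images.
- vial: clear glass vial with a dark rubber stopper sticking up. Origin: centre of its underside; z up. Body 28 mm in diameter up to 52 mm, neck 22 mm in diameter up to 62 mm, stopper (head 17 mm in diameter) up to 82 mm or up to 2 mm less at the start. 72 g in all. It stands in any of the tray's compartments; grip it by the body, 36 to 40 mm above its underside, so that the fingers clear the nest's rim
- plug (a joint): how far the stopper has been pushed into the vial, m: 0 to 0.002 at the start, 0.0195 at the very most; it moves against about 4 N of friction and stays where it is pushed
- tray: blue tray, fixed, 220 x 220 mm, 25 mm tall, walls 4 mm, floor 4 mm thick, one cross wall each way: four compartments with centres 54 mm from the tray's centre along its x and y. Origin: centre of its underside
- press: grey bench press, fixed. Origin: on the table, below the ram's axis; z up. The column stands at its -y side (y -60 to -110 mm, 70 mm wide along x, 152 mm tall) and carries the head arm (22 mm either side in x, 124 to 152 mm high) with the ram's guide bush (38 mm in diameter, from 122 mm high). The base plate, 12 mm thick, and rails run to y = +285 mm; the carriage comes in from +y
- carriage (a joint): travel of the carriage along the press's -y, m: 0 = out, 0.150 = home against its end stop, where the nest is under the ram; starts between 0 and 0.04. About 2.5 N of friction, no spring: it stays where it is left
- nest (a point): centre of the nest's floor on the carriage; axes as the press's. The nest is a round socket 33 mm in diameter, 12 mm deep, its rim 56 mm across. The floor is 25 mm above the table. The nest lies on the press's y axis at y = 150 mm minus the carriage's travel, so 0 when home
- post_top (a point): top centre of the carriage's steel post, 16 mm in diameter, 50 mm tall above the carriage plate, top 75 mm above the table, 100 mm from the nest along the press's +y. Push it (towards the press's -y) or pinch it to move the carriage
- ram: the sprung ram with its round black knob, 50 mm across, 14 mm thick, flat on top. Origin: top centre of the knob, 205 mm above the table when up; z up. The stroke from up to the stop is 12 to 24 mm. Net spring push 2 N when up, rising by 0.15 N per mm. Nothing stands above it: press it from above with closed fingers
- ram_foot (a point): centre of the ram's foot, a 22 mm steel disc, 113 mm above the table when up. It meets the stopper after 6 to 8 mm of stroke; from there the stopper adds about 4 N, so that up to 10 N is felt on the knob before the stop is reached. At the stop the force climbs steeply
- head_top (a point): point on the ram's axis level with the top of the head, 152 mm above the table. The dark stop collar, 30 mm across, sits just above it; a 34 mm steel skirt under the knob (underside 24 mm below the knob's top) comes down on it. The collar was set by hand; its height is not measured: feel it. It is only clamped: never more than 18 N on it (about 27 N on the knob); 14 to 20 N on the knob bottoms it
- jar: bystander in a compartment of the tray: amber jar, 42 mm wide, 52 mm tall, black lid; origin centre of its underside
- stub_bottle: bystander in a compartment of the tray: stubby clear bottle, 34 mm wide, 58 mm tall, black cap; origin centre of its underside
- weigh_cup: bystander in a compartment of the tray: small white open cup, 44 mm wide, 28 mm tall; origin centre of its underside
- beaker: bystander on the table: glass beaker, 66 mm wide, 85 mm tall; origin centre of its underside
- flask: bystander on the table: conical glass flask, 76 mm wide at the foot, 110 mm tall; origin centre of its underside
- wash_bottle: bystander on the table: white wash bottle with a red top and spout, 64 mm wide, 165 mm tall; origin centre of its underside
- mortar: bystander on the table: white mortar bowl, 80 mm wide, 45 mm tall; origin centre of its underside
There are look-alikes about, which are no part of the job. Leave any orange look-alike of the vial alone.

How it is judged:
By the outcome, as a careful person would: the job done as asked, in the order asked, and still so for the second after the job is handed in, with the robot touching nothing.
It also fails if it takes over 72 s, if anything falls off the work surface, if the arm or the gripper's body presses on something with over 40 N, if the wrist force passes 120 N, or if a joint passes its speed limit or range.

## Working session

There is one attempt and no reset: what is moved stays moved. The work goes in short steps, Python scripts to look and compute and a tool call to move; the robot and the scene stay as the last step left them, time stands still between calls to the robot, and variables do not carry over. Pictures are saved under pics/ and viewed, and the job is handed in when it is done.

Besides the shell and the picture viewer there is one more tool, called after "Emit:" as name(argument=value, ...) on one line, values as JSON. move_arm: Moves the arm, as the interface text tells. Its arguments: {"type":"object","properties":{"commands":{"type":"string"}},"required":["commands"]}

```bash
mkdir -p pics
python3 - <<'E'
from rig import monitor, imaging, env
import cv2
for n in("scene","top"):
    im=imaging.snapshot(n); cv2.imwrite(f"pics/{n}0.png",im[:,:,::-1])
    p=imaging.camera_params(n); print(n,p)
s=monitor.state(); print(s); print(env.pinch_z)
E
```

```text
scene {'fx': 488.09416875847813, 'fy': 488.09416875847813, 'cx': 328.1910572391134, 'cy': 204.60123022905728, 'dist_coeffs': array([0.03045723, 0.        , 0.        , 0.        , 0.        ]), 'R': array([[ 0.34626204,  0.93804061,  0.01350617],
       [ 0.52218028, -0.18075374, -0.83346016],
       [-0.77937819,  0.29564827, -0.55241447]]), 't': array([-0.33818331, -0.1324981 ,  1.74323469])}
top {'fx': 477.25603968228955, 'fy': 477.25603968228955, 'cx': 322.30441046311415, 'cy': 205.21276152826698, 'dist_coeffs': array([0.05053287, 0.        , 0.        , 0.        , 0.        ]), 'R': array([[ 0.00471269, -0.99988803,  0.0142025 ],
       [-0.9828588 , -0.00724907, -0.18421733],
       [ 0.18429966, -0.01309089, -0.98278292]]), 't': array([0.13958909, 0.55220857, 1.3575767 ])}
{'time_s': 0.1, 'joint_pos': array([-1.40546547e+00,  3.07516553e-01,  1.50754972e+00,  1.22995975e-05,
        1.32842437e+00, -7.35044924e-02]), 'qd': array([ 1.72034839e-03,  2.79793940e-04, -3.45007400e-03,  8.02249413e-05,
       -6.23227417e-04,  7.43971595e-04]), 'joint_efforts': array([-3.88467754e-06, -4.58528030e+01, -2.52607816e+01, -1.66925670e-04,
        5.58912026e-03,  6.13981719e-07]), 'tool_pos': array([ 0.13590113, -0.55805252,  0.23046002]), 'ee_rot': array([ 9.92877908e-01,  1.19132524e-01, -3.75938067e-05, -9.48270806e-04]), 'ft_force': array([-0.2671967 ,  0.25246666, -0.68490821]), 'torque': array([-0.01786994, -0.02516259, -0.03135171]), 'gripper_width': 0.08563110537921037}
-0.0187
```

View pics/scene0.png

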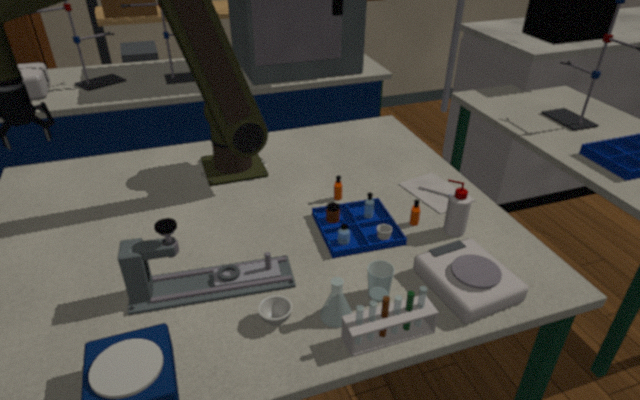

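View pics/top0.png

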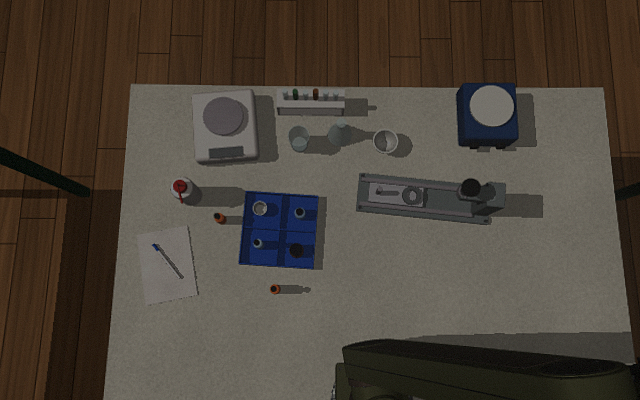

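Run:
```python
import cv2,numpy as np
a=cv2.imread("pics/scene0.png")[180:265,300:435]; b=cv2.imread("pics/top0.png")[180:275,230:330]
a=cv2.resize(a,None,fx=5.5,fy=5.5,interpolation=3); b=cv2.resize(b,None,fx=6,fy=6,interpolation=3)
cv2.imwrite("pics/c1.png",cv2.convertScaleAbs(a,alpha=1.5)); cv2.imwrite("pics/c2.png",cv2.convertScaleAbs(b,alpha=2))
c=cv2.imread("pics/top0.png")[165:230,350:510];cv2.imwrite("pics/c3.png",cv2.convertScaleAbs(cv2.resize(c,None,fx=5,fy=5,interpolation=3),alpha=2))
```

```text
(no output)
```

View pics/c1.png

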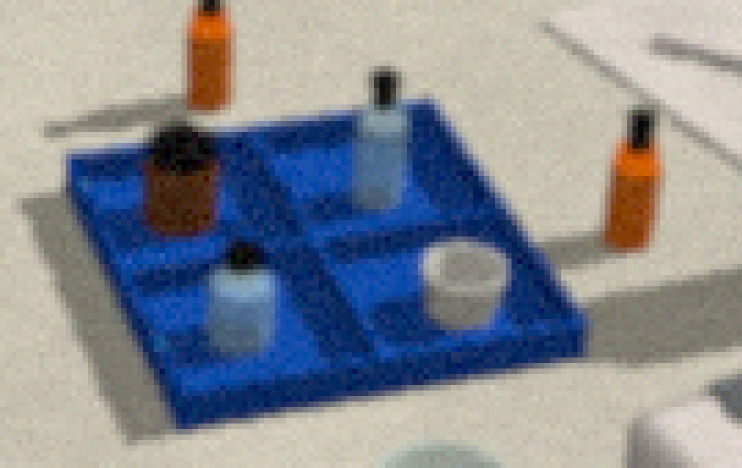

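View pics/c2.png

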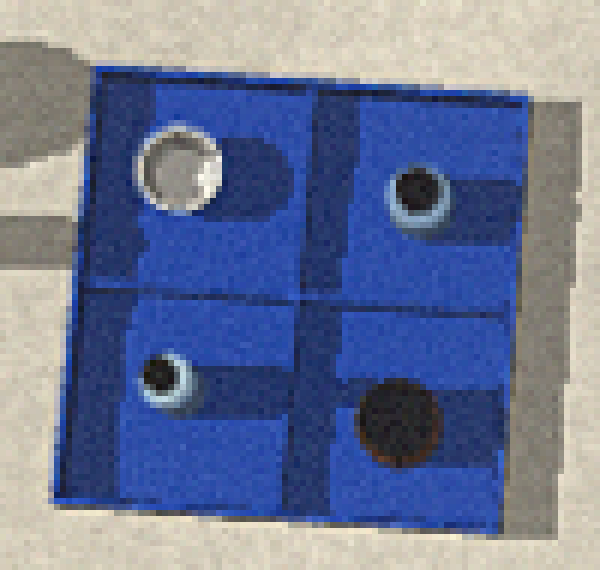

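View pics/c3.png

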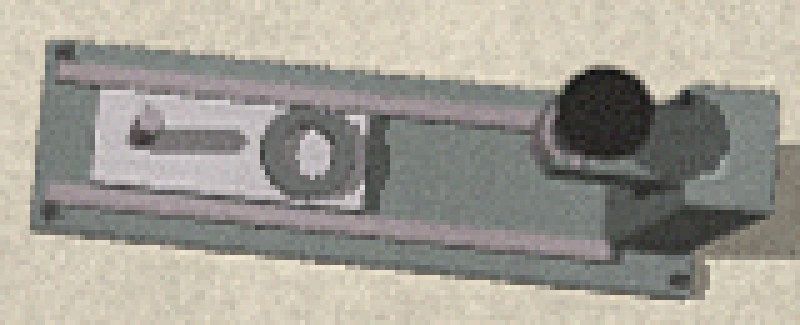

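```bash
cat > h.py <<'E'
from rig import monitor, imaging, env
import cv2,numpy as np
def ray(n,uv):
    p=imaging.camera_params(n);K=np.array([[p['fx'],0,p['cx']],[0,p['fy'],p['cy']],[0,0,1]])
    q=cv2.undistortPoints(np.array([[uv]],float),K,p['dist_coeffs'])[0,0]
    R=np.array(p['R']);t=np.array(p['t']);return -R.T@t,R.T@np.array([q[0],q[1],1.])
def pl(n,uv,z):
    o,d=ray(n,uv);return o+d*(z-o[2])/d[2]
def proj(n,X):
    p=imaging.camera_params(n);K=np.array([[p['fx'],0,p['cx']],[0,p['fy'],p['cy']],[0,0,1]])
    return cv2.projectPoints(np.array([X],float),cv2.Rodrigues(np.array(p['R']))[0],np.array(p['t']),K,p['dist_coeffs'])[0].ravel()
def tri(u,v):
    o1,d1=ray("top",u);o2,d2=ray("scene",v)
    A=np.c_[d1,-d2];s=np.linalg.lstsq(A,o2-o1,rcond=None)[0]
    a=o1+d1*s[0];b=o2+d2*s[1];return (a+b)/2,np.linalg.norm(a-b)
def dark(im,box,th):
    x0,y0,x1,y1=box;g=im[y0:y1,x0:x1].astype(int).max(2);m=(g<th).astype(np.uint8)
    n,l,st,c=cv2.connectedComponentsWithStats(m)
    return [(st[i,4],(c[i]+[x0,y0]).round(2).tolist(),st[i,:4].tolist()) for i in range(1,n) if st[i,4]>5]
E
python3 - <<'E'
from h import *
T=cv2.imread("pics/top0.png");S=cv2.imread("pics/scene0.png")
print("vial top",dark(T,(250,235,266,250),60)); print("vial sc",dark(S,(360,190,380,206),60))
print("knob top",dark(T,(455,172,490,205),50)); print("knob sc",dark(S,(150,212,182,240),50))
for th in(45,70): print(dark(T,(455,172,490,205),th)[:2],dark(S,(150,212,182,240),th)[:2])
# saturations
g=T[165:230,350:510].max(2)
for r in range(180,206,1): print(r,T[r,366:440].max(1).tolist() if r%2==0 else '')
E
```

```text
vial top [(np.int32(31), [256.16, 241.97], [3, 4, 7, 7]), (np.int32(42), [262.79, 245.64], [8, 6, 8, 9])]
vial sc [(np.int32(24), [369.5, 196.0], [8, 3, 4, 7])]
knob top [(np.int32(585), [474.68, 191.64], [2, 7, 33, 26])]
knob sc [(np.int32(266), [165.16, 226.27], [5, 7, 21, 16])]
[(np.int32(518), [474.49, 191.1], [3, 7, 32, 26])] [(np.int32(255), [165.15, 226.19], [5, 7, 21, 16])]
[(np.int32(778), [472.07, 192.59], [0, 6, 35, 27])] [(np.int32(321), [165.57, 227.43], [5, 6, 22, 22])]
180 [80, 76, 80, 81, 80, 80, 78, 85, 82, 80, 82, 81, 82, 80, 82, 83, 80, 84, 80, 86, 84, 84, 80, 79, 79, 75, 77, 72, 71, 73, 71, 69, 69, 68, 68, 68, 66, 66, 69, 66, 64, 65, 67, 67, 68, 66, 69, 62, 64, 65, 65, 64, 64, 65, 63, 71, 67, 65, 62, 59, 57, 68, 55, 57, 55, 67, 81, 79, 64, 97, 98, 102, 97, 94]
181 
182 [54, 55, 37, 37, 66, 58, 61, 59, 61, 67, 79, 66, 67, 76, 68, 70, 67, 69, 71, 73, 75, 77, 79, 79, 84, 84, 82, 81, 82, 77, 81, 85, 81, 82, 82, 81, 83, 82, 77, 84, 83, 84, 73, 81, 76, 75, 70, 72, 72, 72, 65, 68, 68, 69, 62, 62, 63, 67, 65, 66, 63, 64, 65, 63, 65, 66, 63, 61, 58, 63, 60, 64, 63, 62]
183
[... 2752 characters left out ...]
3, 67, 36, 43, 41, 42, 47, 65, 63, 68, 65, 64, 62, 61, 63, 63, 61, 61, 60]
201 
202 [76, 79, 66, 62, 50, 51, 41, 41, 35, 42, 48, 53, 59, 68, 82, 92, 88, 91, 92, 91, 91, 96, 94, 96, 101, 101, 99, 101, 101, 101, 106, 96, 103, 98, 93, 97, 95, 95, 84, 60, 41, 50, 55, 55, 55, 56, 53, 56, 53, 58, 51, 46, 54, 62, 56, 70, 111, 38, 40, 43, 43, 64, 63, 68, 65, 63, 64, 63, 64, 63, 60, 64, 68, 65]
203 
204 [84, 81, 81, 81, 80, 79, 81, 82, 82, 85, 85, 84, 85, 86, 84, 86, 85, 82, 83, 79, 74, 67, 64, 54, 51, 44, 41, 37, 42, 48, 54, 58, 60, 81, 84, 88, 88, 83, 89, 95, 94, 78, 51, 54, 57, 44, 62, 55, 61, 62, 72, 69, 72, 105, 96, 103, 69, 39, 41, 36, 64, 66, 66, 65, 63, 63, 63, 62, 62, 65, 65, 65, 68, 60]
205
```

```bash
python3 - <<'E'
from h import *
f=lambda x,y:(350+(x+.5)/5-.5,165+(y+.5)/5-.5)
print("cam",ray("top",(320,200))[0],ray("scene",(320,200))[0])
print("vial tri",tri((256.16,241.97),(369.5,196.0)), pl("top",(256.16,241.97),.085),pl("scene",(369.5,196.0-2.),.085))
k=pl("top",f(603,112),.205); print("knob",k,"scene",pl("scene",(165.2,225.5),.205))
n=pl("top",f(309,151),.037);print("nest",n)
p=pl("top",f(150,116),.075);print("post",p)
def a(v):return np.degrees(np.arctan2(v[1],v[0]))
for A,B in((k,n),(k,p),(n,p)): print(np.linalg.norm((B-A)[:2]),a(B-A))
P=[pl("top",f(*q),.012) for q in((48,42),(32,232),(692,297))]
print(P,a(P[1]-P[2]),a(P[0]-P[1]))
# rows: rail edges
E
python3 - <<'E'
import cv2
c=cv2.imread("pics/scene0.png")[210:310,115:300];cv2.imwrite("pics/c4.png",cv2.convertScaleAbs(cv2.resize(c,None,fx=4,fy=4,interpolation=3),alpha=1.7))
E
```

```text
cam [0.29188429 0.16134835 1.43394707] [ 1.54492703 -0.22210417  0.85712374]
vial tri (array([0.43849339, 0.33011416, 0.0751052 ]), np.float64(0.001990721324881784)) [0.43778964 0.32981668 0.085     ] [0.4422662  0.32666994 0.085     ]
knob [ 0.574105   -0.24496266  0.205     ] scene [ 0.58477126 -0.24878202  0.205     ]
nest [ 0.5875297 -0.1238211  0.037    ]
post [ 0.59968995 -0.02382631  0.075     ]
0.12188313299683359 83.67638294341305
0.22261148120525007 83.40035811900661
0.10073147394878829 83.06637282667671
[array([0.6600651, 0.0295197, 0.012    ]), array([0.54146891, 0.04031788, 0.012     ]), array([ 0.50475269, -0.35601501,  0.012     ])] 84.7072328920363 -5.202433518405372
```

View pics/c4.png

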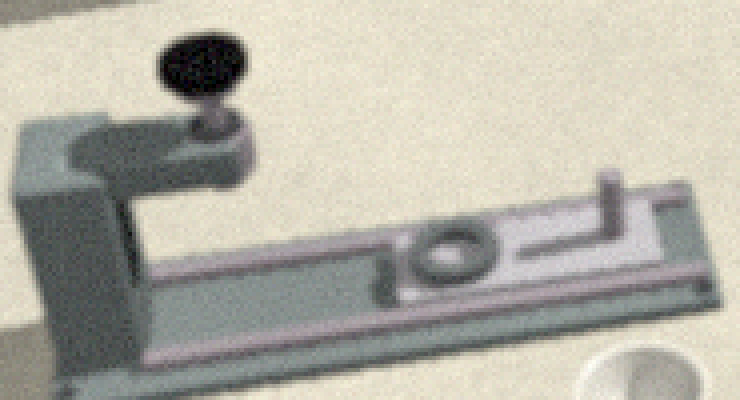

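```bash
cat >> h.py <<'E'
from scipy.spatial.transform import Rotation as Ro
def go(X,yaw=None):
    s=monitor.state();R=Ro.from_quat(s['ee_rot']);d=R.inv().apply(np.array(X)-s['tool_pos'])*100
    print("tool delta cm",d.round(2),"yaw",np.round(np.arctan2(*R.as_matrix()[[1,0],0]),3),"tilt",R.as_matrix()[:,2].round(4),"pos",s['tool_pos'].round(4),"F",s['ft_force'].round(1),"w",round(s['gripper_width'],4),"t",s['time_s'])
    if yaw is not None:
        Rt=Ro.from_matrix([[np.cos(yaw),np.sin(yaw),0],[np.sin(yaw),-np.cos(yaw),0],[0,0,-1]]);print("turn",(R.inv()*Rt).as_rotvec().round(3))
E
python3 - <<'E'
from h import *
f=lambda x,y:(230+(x+.5)/6-.5,180+(y+.5)/6-.5)
print(pl("top",f(168,382.5),.056),pl("top",f(161,375),.085))
g=lambda x,y:(300+(x+.5)/5.5-.5,180+(y+.5)/5.5-.5)
print("scene stopper top",pl("scene",g(386,75),.085), "body bottom edge axis",g(380,200))
print([pl("top",f(*q),.025)[:2] for q in((95,68),(527,95),(500,533),(52,500))])
go((.42,-.1,.25),-.1)
E
```

```text
[0.43700537 0.32922384 0.056     ] [0.43747242 0.32908409 0.085     ]
scene stopper top [0.43859654 0.32921428 0.085     ] body bottom edge axis (368.6818181818182, 215.95454545454544)
[array([0.59817104, 0.37421566]), array([0.58604214, 0.15746004]), array([0.36763353, 0.16918055]), array([0.3826562 , 0.38752334])]
tool delta cm [ 38.44 -37.79  -1.88] yaw 0.239 tilt [-3.0e-04  1.9e-03 -1.0e+00] pos [ 0.1359 -0.5581  0.2305] F [-0.3  0.3 -0.7] w 0.0856 t 0.1
turn [-0.002  0.     0.339]
```

Emit:
move_arm(commands="0 0 0 0 0 0.17 0.45;0 0 0 0 0 0.17 0.45")

```text
time_s: 0.35
tool_pos: [0.1357, -0.5572, 0.2293]
ee_rot: [0.998, -0.056, -0.0, -0.002]
ft_force: [-0.0, -0.2, 0.9]
gripper_width: 0.0515
```

Emit:
move_arm(commands="2.6 -5.4 -0.2 0 0 0 0.45;2.6 -5.4 -0.2 0 0 0 0.45;2.6 -5.4 -0.2 0 0 0 0.45;2.6 -5.4 -0.2 0 0 0 0.45;2.6 -5.4 -0.2 0 0 0 0.45;2.6 -5.4 -0.2 0 0 0 0.45;2.6 -5.4 -0.2 0 0 0 0.45;2.6 -5.4 -0.2 0 0 0 0.45;2.6 -5.4 -0.2 0 0 0 0.45")

```text
time_s: 1.48
tool_pos: [0.4295, -0.0915, 0.2469]
ee_rot: [0.998, -0.062, -0.0, -0.003]
ft_force: [0.2, -0.7, 0.6]
gripper_width: 0.0471
```

```bash
python3 -c "
from h import *
go((.4375,.329,.2),-.1);print(monitor.state()['joint_pos'])"
```

```text
tool delta cm [ -4.37 -41.81   4.93] yaw -0.123 tilt [-1.0e-04  5.6e-03 -1.0e+00] pos [ 0.4295 -0.0915  0.2469] F [ 0.2 -0.7  0.6] w 0.0471 t 1.475
turn [-0.006  0.001 -0.023]
[-0.31074452  0.10185204  1.74128315  0.00549341  1.30027906  1.38172944]
```

Emit:
move_arm(commands="-0.6 -5.8 0.5 0 0 -0.01 0.45;-0.6 -5.8 0.5 0 0 -0.01 0.45;-0.6 -5.8 0.5 -0.005 0 0 0.45;-0.6 -5.8 0.5 0 0 0 0.45;-0.6 -5.8 0.5 0 0 0 0.45;-0.6 -5.8 0.5 0 0 0 0.45;-0.6 -5.2 0.5 0 0 0 0.45;0 0 0 0 0 0 0.45")

```text
time_s: 2.48
tool_pos: [0.4308, 0.3276, 0.21]
ee_rot: [0.999, -0.048, 0.001, 0.0]
ft_force: [-0.5, -0.4, 0.1]
gripper_width: 0.0468
```

```bash
python3 -c "
from h import *
go((.4375,.329,.024),-.1);print(monitor.state()['joint_pos'])"
```

```text
tool delta cm [ 0.62 -0.21 18.6 ] yaw -0.096 tilt [ 1.7e-03 -6.0e-04 -1.0e+00] pos [0.4308 0.3276 0.21  ] F [-0.5 -0.4  0.1] w 0.0468 t 2.475
turn [ 0.    -0.002  0.004]
[ 5.73048343e-01  2.77105870e-01  1.60846453e+00 -1.49632127e-03
  1.25489389e+00  2.24047725e+00]
```

Emit:
move_arm(commands="0.6 -0.2 4 0 0 0 0.45;0 0 4 0 0 0 0.45;0 0 2 0 0 0 0.45;0 0 0 0 0 0 0.45")

```text
time_s: 2.98
tool_pos: [0.4369, 0.3264, 0.1073]
ee_rot: [0.999, -0.047, 0.001, 0.002]
ft_force: [-0.2, -0.2, 1.0]
gripper_width: 0.0473
```

```bash
python3 -c "
from h import *
go((.4375,.329,.024),-.1)
a=imaging.snapshot('scene')[:,:,::-1][130:260,300:440];b=imaging.snapshot('top')[:,:,::-1][170:290,200:330]
cv2.imwrite('pics/d1.png',np.hstack([cv2.convertScaleAbs(cv2.resize(i,(390,390),interpolation=3),alpha=1.8) for i in(a,b)]))"
```

```text
tool delta cm [ 0.03 -0.29  8.33] yaw -0.095 tilt [ 0.0011 -0.0032 -1.    ] pos [0.4369 0.3264 0.1073] F [-0.2 -0.2  1. ] w 0.0473 t 2.975
turn [ 0.003 -0.001  0.005]
```

View pics/d1.png

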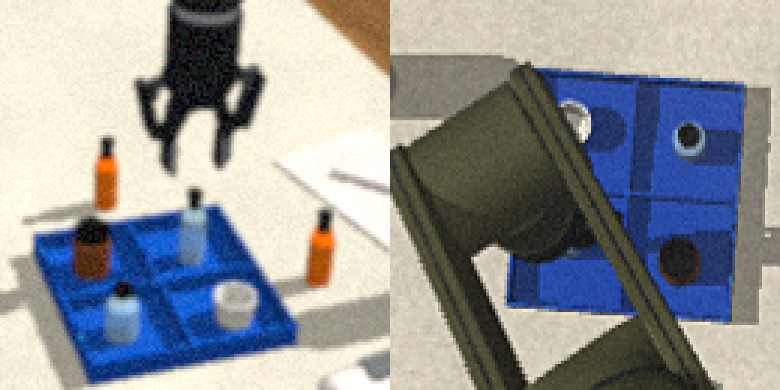

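Emit:
move_arm(commands="0.05 -0.3 2.5 0 0 0 0.45;0 0 2.5 0 0 0 0.45;0 0 2 0 0 0 0.45;0 0 0.8 0 0 0 0.45;0 0 0 0 0 0 0.45")

```text
time_s: 3.7
tool_pos: [0.446, 0.3327, 0.0373]
ee_rot: [0.999, -0.048, 0.009, -0.004]
ft_force: [-0.6, -0.2, 0.5]
gripper_width: 0.0465
```

```bash
python3 -c "
from h import *
go((.4375,.329,.024),-.1)"
```

```text
tool delta cm [-0.84  0.46  1.31] yaw -0.097 tilt [ 0.018   0.0073 -0.9998] pos [0.446  0.3327 0.0373] F [-0.6 -0.2  0.5] w 0.0465 t 3.7
turn [-0.009 -0.017  0.003]
```

```bash
python3 -c "
from h import *
s=monitor.state();print(s['joint_pos'],s['qd'],s['torque'])
a=imaging.snapshot('scene')[:,:,::-1][150:250,310:410]
cv2.imwrite('pics/d2.png',cv2.convertScaleAbs(cv2.resize(a,(600,600),interpolation=3),alpha=1.8))"
```

```text
[ 0.5673557   0.48867203  1.79321013 -0.00478993  0.84061337  2.2379941 ] [-0.00141435 -0.01415376 -0.01060893 -0.00178439  0.0034119  -0.00024722] [-0.02805999  0.06294962  0.02812146]
```

View pics/d2.png

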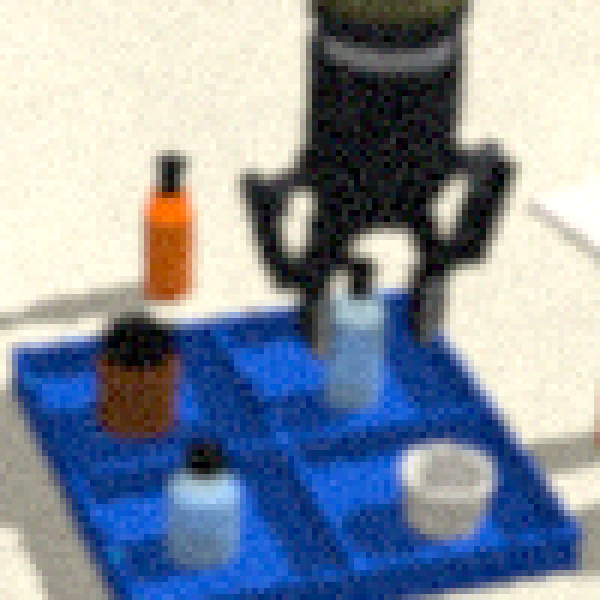

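Emit:
move_arm(commands="-0.8 0.4 0 -0.009 -0.017 0 0.45;0 0 0 0 0 0 0.45")

```text
time_s: 4.0
tool_pos: [0.4383, 0.33, 0.0392]
ee_rot: [0.999, -0.048, 0.001, -0.001]
ft_force: [0.3, 0.8, 0.4]
gripper_width: 0.0471
```

```bash
python3 -c "
from h import *
go((.4375,.329,.024),-.1)"
```

```text
tool delta cm [-0.08  0.11  1.52] yaw -0.097 tilt [ 0.0021  0.0014 -1.    ] pos [0.4383 0.33   0.0392] F [0.3 0.8 0.4] w 0.0471 t 4.0
turn [-0.002 -0.002  0.003]
```

Emit:
move_arm(commands="-0.1 0.1 0.7 0 0 0 0.45;0 0 0.7 0 0 0 0.45;0 0 0 0 0 0 0.45")

```text
time_s: 4.38
tool_pos: [0.4374, 0.3293, 0.0248]
ee_rot: [0.999, -0.048, 0.001, -0.001]
ft_force: [0.9, -0.6, 0.2]
gripper_width: 0.0471
```

```bash
python3 -c "
from h import *
go((.4375,.329,.024),-.1)"
```

```text
tool delta cm [0.01 0.03 0.08] yaw -0.097 tilt [ 0.0031  0.002  -1.    ] pos [0.4374 0.3293 0.0248] F [ 0.9 -0.6  0.2] w 0.0471 t 4.375
turn [-0.002 -0.003  0.003]
```

Emit:
move_arm(commands="0 0 0.25 -0.002 -0.003 0 0.45;0 0 0 0 0 0 0.7;0 0 0 0 0 0 0.8;0 0 0 0 0 0 1;0 0 0 0 0 0 1")

```text
time_s: 5.0
tool_pos: [0.4376, 0.3294, 0.022]
ee_rot: [0.999, -0.048, -0.0, -0.0]
ft_force: [-0.6, -0.8, -1.0]
gripper_width: 0.0271
```

```bash
python3 -c "
from h import *
go((.4375,.329,.12),-.1)"
```

```text
tool delta cm [-0.01  0.04 -9.8 ] yaw -0.096 tilt [-3.e-04  2.e-04 -1.e+00] pos [0.4376 0.3294 0.022 ] F [-0.6 -0.8 -1. ] w 0.0271 t 5.0
turn [-0.     0.     0.004]
```

Emit:
move_arm(commands="0 0 -1 0 0 0 1;0 0 -2 0 0 0 1;0 0 -2 0 0 0 1;0 0 -2 0 0 0 1;0 0 -2 0 0 0 1;0 0 -2 0 0 0 1;0 0 -1 0 0 0 1;0 0 0 0 0 0 1")

```text
time_s: 6.0
tool_pos: [0.4369, 0.329, 0.1487]
ee_rot: [0.999, -0.048, -0.0, -0.0]
ft_force: [-0.0, 0.2, -0.4]
gripper_width: 0.0268
```

```bash
python3 -c "
from h import *
go((.5875,-.123,.14),-.1)
a=imaging.snapshot('scene')[:,:,::-1][130:250,310:430]
cv2.imwrite('pics/d3.png',cv2.convertScaleAbs(cv2.resize(a,(600,600),interpolation=3),alpha=1.8))"
```

```text
tool delta cm [19.34 43.54  0.86] yaw -0.096 tilt [-1.e-04  3.e-04 -1.e+00] pos [0.4369 0.329  0.1487] F [-0.   0.2 -0.4] w 0.0268 t 6.0
turn [-0.     0.     0.004]
```

View pics/d3.png

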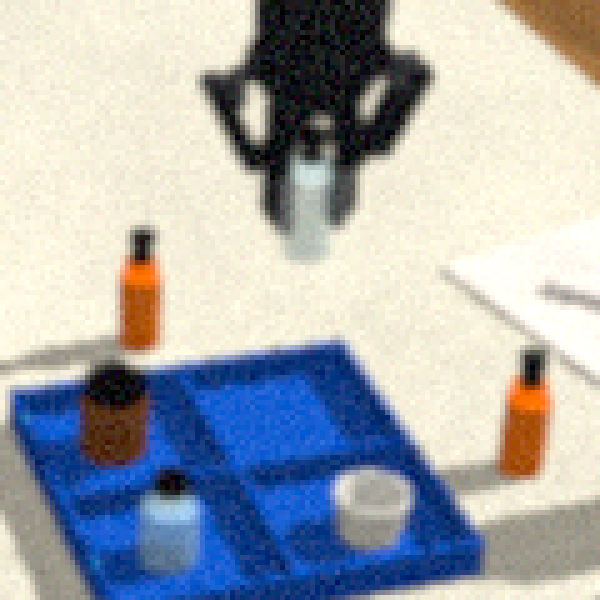

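Emit:
move_arm(commands="1.5 3.5 0 0 0 0 1;2 4.5 0 0 0 0 1;2 4.5 0 0 0 0 1;2 4.5 0 0 0 0 1;2 4.5 0 0 0 0 1;2 4.5 0 0 0 0 1;2 4.5 0 0 0 0 1;2 4.5 0 0 0 0 1;2 4.5 0 0 0 0 1;0 0 0 0 0 0 1")

```text
time_s: 7.3
tool_pos: [0.5727, -0.0934, 0.1369]
ee_rot: [0.999, -0.047, -0.008, 0.001]
ft_force: [-0.1, -0.4, -1.1]
gripper_width: 0.0267
```

```bash
python3 -c "
from h import *
go((.5875,-.123,.11),-.1)"
```

```text
tool delta cm [1.79 2.81 2.67] yaw -0.093 tilt [-1.640e-02 -5.000e-04 -9.999e-01] pos [ 0.5727 -0.0934  0.1369] F [-0.1 -0.4 -1.1] w 0.0267 t 7.3
turn [0.002 0.016 0.007]
```

Emit:
move_arm(commands="0.9 1.4 0 0.001 0.008 0.005 1;0.9 1.4 0 0.001 0.008 0 1;0 0 0 0 0 0 1")

```text
time_s: 7.68
tool_pos: [0.5873, -0.123, 0.1347]
ee_rot: [0.999, -0.049, -0.002, -0.001]
ft_force: [0.9, -0.4, -1.7]
gripper_width: 0.0268
```

```bash
python3 -c "
from h import *
go((.5875,-.123,.08),-.1)"
```

```text
tool delta cm [ 0.04 -0.    5.47] yaw -0.097 tilt [-0.0034  0.0015 -1.    ] pos [ 0.5873 -0.123   0.1347] F [ 0.9 -0.4 -1.7] w 0.0268 t 7.675
turn [-0.001  0.003  0.003]
```

Emit:
move_arm(commands="0 0 1.2 0 0.003 0 1;0 0 1.2 0 0 0 1;0 0 1.2 0 0 0 1;0 0 1.2 0 0 0 1;0 0 1.1 0 0 0 1;0 0 0.9 0 0 0 1;0 0 0 0 0 0 1")

```text
time_s: 8.55
tool_pos: [0.5853, -0.12, 0.0608]
ee_rot: [0.999, -0.047, -0.002, -0.001]
ft_force: [-0.6, 0.5, -1.0]
gripper_width: 0.0262
```

```bash
python3 -c "
from h import *
go((.5875,-.123,.06),-.1)
a=imaging.snapshot('scene')[:,:,::-1][220:300,180:260];b=imaging.snapshot('top')[:,:,::-1][150:230,360:440]
cv2.imwrite('pics/d4.png',np.hstack([cv2.convertScaleAbs(cv2.resize(i,(400,400),interpolation=3),alpha=1.8) for i in(a,b)]))"
```

```text
tool delta cm [0.25 0.27 0.07] yaw -0.095 tilt [-0.0037  0.0029 -1.    ] pos [ 0.5853 -0.12    0.0608] F [-0.6  0.5 -1. ] w 0.0262 t 8.55
turn [-0.003  0.004  0.005]
```

View pics/d4.png

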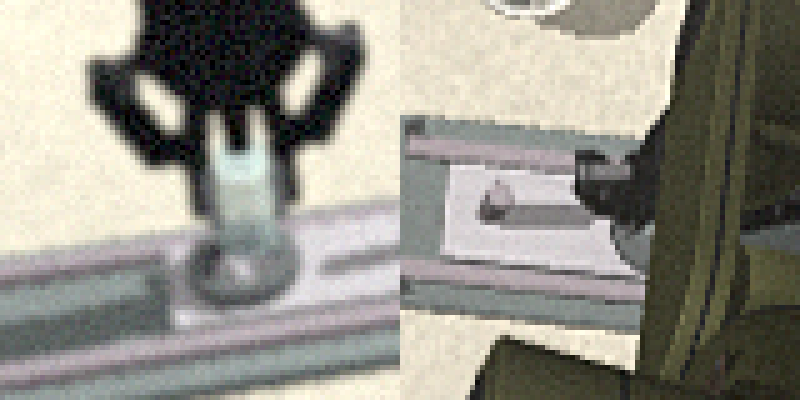

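```bash
python3 -c "
from h import *
for v in(270.5,271.4,272.1): print(pl('scene',(228,v),.037))
print(proj('scene',(.5875,-.1235,.037)),proj('top',(.5875,-.1235,.037)))
# bright nest floor spot & ring inner
T=cv2.imread('pics/top0.png');g=T[165:230,350:510].max(2)
E=[(262,151),(355,151),(309,105),(309,197)]
"
python3 -c "
import cv2
c=cv2.imread('pics/scene0.png')[255:290,205:255];d=cv2.imread('pics/top0.png')[178:213,388:438]
import numpy as np
cv2.imwrite('pics/c5.png',np.vstack([cv2.convertScaleAbs(cv2.resize(i,(600,420),interpolation=3)[:300*2],alpha=2) for i in(c,d)])[:, :][::1])
" ; python3 -c "
import cv2
a=cv2.imread('pics/c5.png');cv2.imwrite('pics/c6.png',cv2.resize(a,(400,560)))"
```

```text
[ 0.58664238 -0.12493147  0.037     ]
[ 0.5900152  -0.12555781  0.037     ]
[ 0.59262775 -0.12604293  0.037     ]
[228.63418292 270.58746287] [411.29291614 194.80894726]
```

View pics/c6.png

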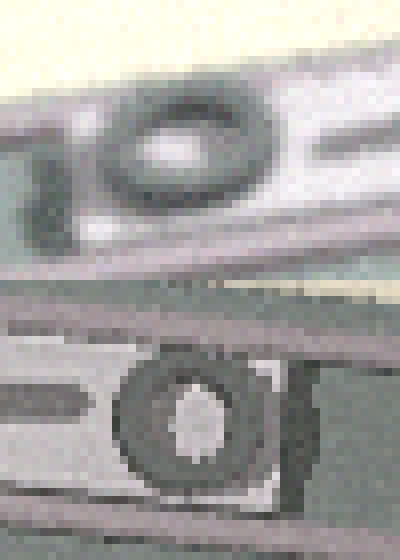

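Emit:
move_arm(commands="0.22 0.33 0 -0.003 0.004 0 1;0 0 0 0 0 0 1")

```text
time_s: 8.9
tool_pos: [0.589, -0.1244, 0.0627]
ee_rot: [0.999, -0.047, 0.002, 0.001]
ft_force: [-0.2, -0.3, -1.0]
gripper_width: 0.0263
```

```bash
python3 -c "
from h import *
go((.5872,-.1238,.043),-.1)
a=imaging.snapshot('scene')[:,:,::-1][240:290,200:260]
cv2.imwrite('pics/d5.png',cv2.convertScaleAbs(cv2.resize(a,(720,600),interpolation=3),alpha=1.8))
print(proj('scene',(.5872,-.1238,.0425)))"
```

```text
tool delta cm [-0.19 -0.04  1.97] yaw -0.095 tilt [ 0.0043 -0.0019 -1.    ] pos [ 0.589  -0.1244  0.0627] F [-0.2 -0.3 -1. ] w 0.0263 t 8.9
turn [ 0.001 -0.004  0.005]
[228.27698362 268.87208839]
```

View pics/d5.png

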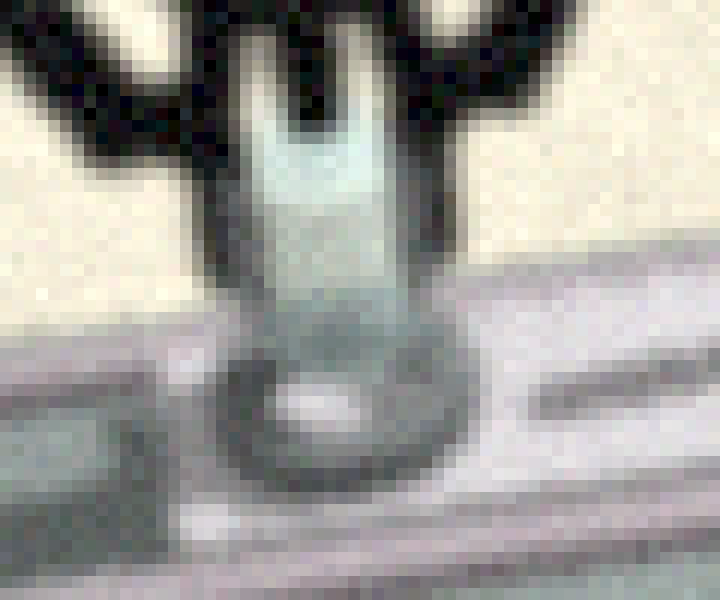

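Emit:
move_arm(commands="-0.17 -0.03 0.3 0 -0.004 0 1;0 0 0.5 0 0 0 1;0 0 0 0 0 0 1")

```text
time_s: 9.32
tool_pos: [0.5872, -0.1238, 0.0546]
ee_rot: [0.999, -0.047, 0.0, 0.001]
ft_force: [-0.1, 0.2, -1.0]
gripper_width: 0.0264
```

```bash
python3 -c "
from h import *
go((.5872,-.1238,.043),-.1)"
```

```text
tool delta cm [ 0.   -0.    1.16] yaw -0.095 tilt [ 5.0e-04 -1.4e-03 -1.0e+00] pos [ 0.5872 -0.1238  0.0546] F [-0.1  0.2 -1. ] w 0.0264 t 9.325
turn [ 0.001 -0.001  0.005]
```

Emit:
move_arm(commands="0 0 0.3 0 0 0 1;0 0 0.3 0 0 0 1;0 0 0 0 0 0 1")

```text
time_s: 9.7
tool_pos: [0.5871, -0.1237, 0.0479]
ee_rot: [0.999, -0.047, 0.0, 0.001]
ft_force: [-0.2, 0.2, -1.0]
gripper_width: 0.0267
```

Emit:
move_arm(commands="0 0 0.3 0 0 0 1;0 0 0.1 0 0 0 1;0 0 0 0 0 0 1")

```text
time_s: 10.07
tool_pos: [0.5871, -0.1237, 0.0437]
ee_rot: [0.999, -0.047, 0.0, 0.001]
ft_force: [-0.2, -1.3, -1.1]
gripper_width: 0.0264
```

Emit:
move_arm(commands="0 0 0.1 0 0 0 1;0 0 0 0 0 0 1")

```text
time_s: 10.32
tool_pos: [0.5874, -0.1238, 0.0431]
ee_rot: [0.999, -0.047, 0.0, 0.001]
ft_force: [0.5, 0.1, -0.4]
gripper_width: 0.0267
```

Emit:
move_arm(commands="0 0 0.05 0 0 0 1;0 0 0 0 0 0 0.6;0 0 0 0 0 0 0.45;0 0 0 0 0 0 0.45;0 0 0 0 0 0 0.45")

```text
time_s: 10.95
tool_pos: [0.5878, -0.1239, 0.0429]
ee_rot: [0.999, -0.047, 0.001, 0.001]
ft_force: [-0.6, 0.5, 0.4]
gripper_width: 0.0469
```

```bash
python3 -c "
from h import *
go((.5872,-.1238,.043),-.1)
a=imaging.snapshot('scene')[:,:,::-1][230:290,195:267]
cv2.imwrite('pics/d6.png',cv2.convertScaleAbs(cv2.resize(a,(720,600),interpolation=3),alpha=1.8))"
```

```text
tool delta cm [-0.06 -0.01 -0.01] yaw -0.095 tilt [ 0.0016 -0.0017 -1.    ] pos [ 0.5878 -0.1239  0.0429] F [-0.6  0.5  0.4] w 0.0469 t 10.95
turn [ 0.002 -0.002  0.005]
```

View pics/d6.png

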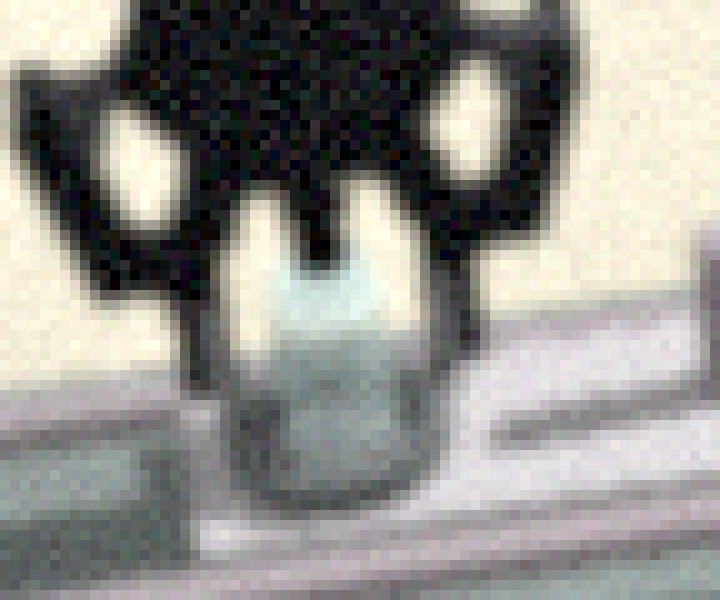

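Emit:
move_arm(commands="-0.05 0 -0.8 0 0 0 0.45;0 0 -1 0 0 0 0.45;0 0 -1.2 0 0 0 0.45;0 0 -1.2 0 0 0 0.45;0 0 -1.2 0 0 0 0.45;0 0 -1.2 0 0 0 0.45;0 0 -1.2 0 0 0 0.45;0 0 -1.2 0 0 0 0.45;0 0 0 0 0 0 1")

```text
time_s: 12.12
tool_pos: [0.588, -0.1239, 0.1411]
ee_rot: [0.999, -0.047, 0.003, 0.001]
ft_force: [1.2, 0.4, 0.5]
gripper_width: 0.0301
```

```bash
python3 -c "
from h import *
go((.6037,.02,.12),-.1)
a=imaging.snapshot('scene')[:,:,::-1][200:290,195:303]
cv2.imwrite('pics/d7.png',cv2.convertScaleAbs(cv2.resize(a,(720,600),interpolation=3),alpha=1.8))"
```

```text
tool delta cm [  0.19 -14.48   2.08] yaw -0.095 tilt [ 0.005  -0.0027 -1.    ] pos [ 0.588  -0.1239  0.1411] F [1.2 0.4 0.5] w 0.0301 t 12.125
turn [ 0.002 -0.005  0.005]
```

View pics/d7.png

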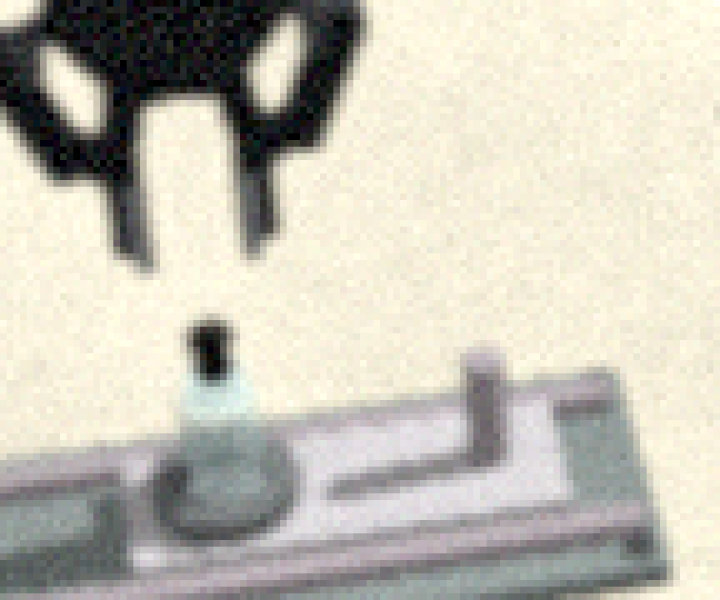

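Emit:
move_arm(commands="0 -2.5 0 0 -0.003 0 1;0 -2.5 0 0 0 0 1;0 -2.5 0 0 0 0 1;0 -2.5 0 0 0 0 1;0 -2.5 0 0 0 0 1;0 -2.5 0 0 0 0 1;0 0 0 0 0 0 1")

```text
time_s: 13.05
tool_pos: [0.5989, 0.0294, 0.1349]
ee_rot: [0.999, -0.048, -0.005, 0.001]
ft_force: [-0.2, 0.3, -0.4]
gripper_width: -0.0001
```

```bash
python3 -c "
from h import *
go((.6037,.022,.05),-.1)"
```

```text
tool delta cm [0.63 0.67 8.49] yaw -0.097 tilt [-0.0091 -0.0013 -1.    ] pos [0.5989 0.0294 0.1349] F [-0.2  0.3 -0.4] w -0.0001 t 13.05
turn [0.002 0.009 0.003]
```

Emit:
move_arm(commands="0.6 0 1.2 0 0.009 0 1;0 0 1.4 0 0 0 1;0 0 1.4 0 0 0 1;0 0 1.4 0 0 0 1;0 0 1.4 0 0 0 1;0 0 1.2 0 0 0 1;0 0 0 0 0 0 1")

```text
time_s: 13.92
tool_pos: [0.6029, 0.0255, 0.0465]
ee_rot: [0.999, -0.05, -0.002, 0.002]
ft_force: [0.5, 0.2, 0.8]
gripper_width: 0.0002
```

```bash
python3 -c "
from h import *
go((.6037,.022,.05),-.1)
a=imaging.snapshot('scene')[:,:,::-1][200:290,195:303];b=imaging.snapshot('top')[:,:,::-1][150:230,340:436]
cv2.imwrite('pics/d8.png',np.hstack([cv2.convertScaleAbs(cv2.resize(i,(400,333),interpolation=3),alpha=1.8) for i in(a,b)]))"
```

```text
tool delta cm [ 0.11  0.34 -0.35] yaw -0.099 tilt [-0.005  -0.0033 -1.    ] pos [0.6029 0.0255 0.0465] F [0.5 0.2 0.8] w 0.0002 t 13.925
turn [0.004 0.005 0.001]
```

View pics/d8.png

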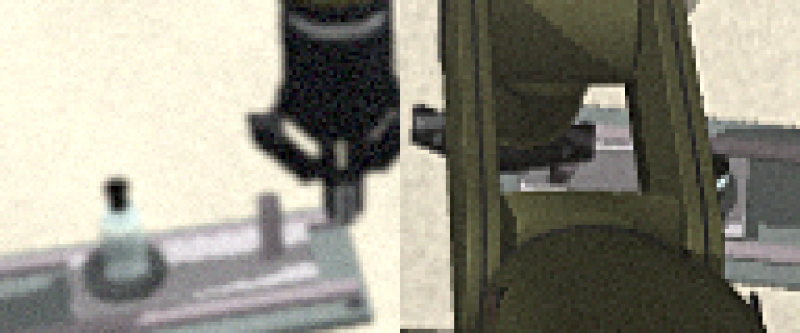

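Emit:
move_arm(commands="0.1 0.8 -0.3 0.004 0.005 0 1;0 0.8 0 0 0 0 1;0 0.5 0 0 0 0 1;0 0.5 0 0 0 0 1;0 0.5 0 0 0 0 1;0 0.5 0 0 0 0 1;0 0.5 0 0 0 0 1;0 0.5 0 0 0 0 1")

```text
time_s: 15.02
tool_pos: [0.602, -0.0219, 0.0532]
ee_rot: [0.999, -0.05, 0.004, -0.002]
ft_force: [1.0, 2.7, 0.6]
gripper_width: 0.0002
```

```bash
python3 -c "
from h import *
go((.5872,-.1238+.1,.05),-.1)
a=imaging.snapshot('scene')[:,:,::-1][200:290,195:303];cv2.imwrite('pics/d9.png',cv2.convertScaleAbs(cv2.resize(a,(480,400),interpolation=3),alpha=1.8))"
```

```text
tool delta cm [-1.45  0.34  0.31] yaw -0.1 tilt [ 0.0081  0.0026 -1.    ] pos [ 0.602  -0.0219  0.0532] F [1.  2.7 0.6] w 0.0002 t 15.025
turn [-0.003 -0.008  0.   ]
```

View pics/d9.png

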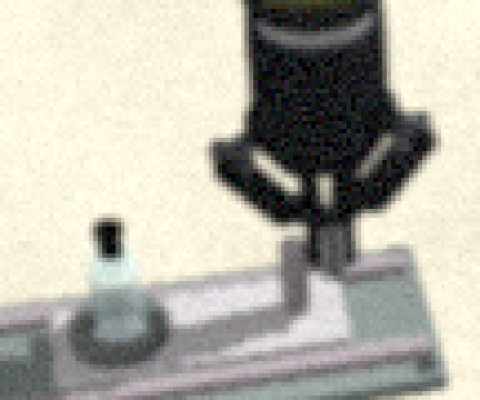

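Emit:
move_arm(commands="-0.2 0.7 0.1 -0.003 -0.008 0 1;-0.1 0.9 0 0 0 0 1;0 0.9 0 0 0 0 1;0 0.9 0 0 0 0 1;0 0.9 0 0 0 0 1;0 0.9 0 0 0 0 1;0 0.9 0 0 0 0 1;0 0.9 0 0 0 0 1")

```text
time_s: 16.08
tool_pos: [0.593, -0.0967, 0.0527]
ee_rot: [0.999, -0.05, 0.001, 0.0]
ft_force: [2.1, 3.3, 0.6]
gripper_width: 0.0
```

```bash
python3 -c "
from h import *
go((.5872,-.128,.05),-.1)
a=imaging.snapshot('scene')[:,:,::-1][200:310,115:247];cv2.imwrite('pics/d10.png',cv2.convertScaleAbs(cv2.resize(a,(480,400),interpolation=3),alpha=1.8))"
```

```text
tool delta cm [-0.26  3.17  0.27] yaw -0.1 tilt [ 2.4e-03 -4.0e-04 -1.0e+00] pos [ 0.593  -0.0967  0.0527] F [2.1 3.3 0.6] w 0.0 t 16.075
turn [ 0.    -0.002  0.   ]
```

View pics/d10.png

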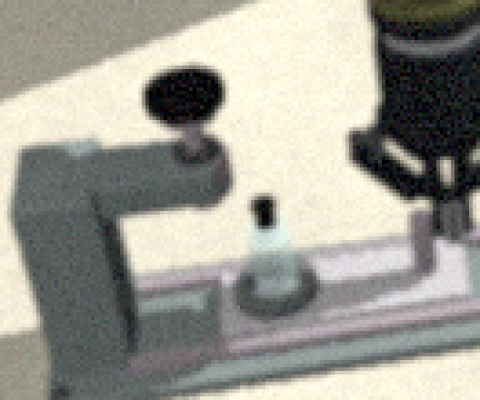

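Emit:
move_arm(commands="-0.1 0.6 0 0 0 0 1;0 0.6 0 0 0 0 1;0 0.6 0 0 0 0 1;0 0.5 0 0 0 0 1")

```text
time_s: 16.62
tool_pos: [0.5894, -0.122, 0.0526]
ee_rot: [0.999, -0.05, 0.001, 0.001]
ft_force: [1.6, 2.7, 0.5]
gripper_width: -0.0001
```

Emit:
move_arm(commands="0 0.3 0 0 0 0 1;0 0.3 0 0 0 0 1;0 0.3 0 0 0 0 1")

```text
time_s: 17.0
tool_pos: [0.5887, -0.129, 0.0527]
ee_rot: [0.999, -0.051, 0.001, -0.002]
ft_force: [4.0, 16.6, 3.0]
gripper_width: -0.0
```

Emit:
move_arm(commands="0 0.3 0 0 0 0 1")

```text
time_s: 17.12
tool_pos: [0.5887, -0.1288, 0.0527]
ee_rot: [0.999, -0.051, 0.001, -0.004]
ft_force: [3.5, 14.1, 2.4]
gripper_width: 0.0001
```

```bash
python3 -c "
from h import *
go((.5872,-.128,.05),-.1)
a=imaging.snapshot('scene')[:,:,::-1][200:310,115:247];cv2.imwrite('pics/d11.png',cv2.convertScaleAbs(cv2.resize(a,(600,500),interpolation=3),alpha=1.8))"
```

```text
tool delta cm [-0.16 -0.06  0.27] yaw -0.103 tilt [ 0.0033  0.0088 -1.    ] pos [ 0.5887 -0.1288  0.0527] F [ 3.5 14.1  2.4] w 0.0001 t 17.125
turn [-0.009 -0.002 -0.003]
```

View pics/d11.png

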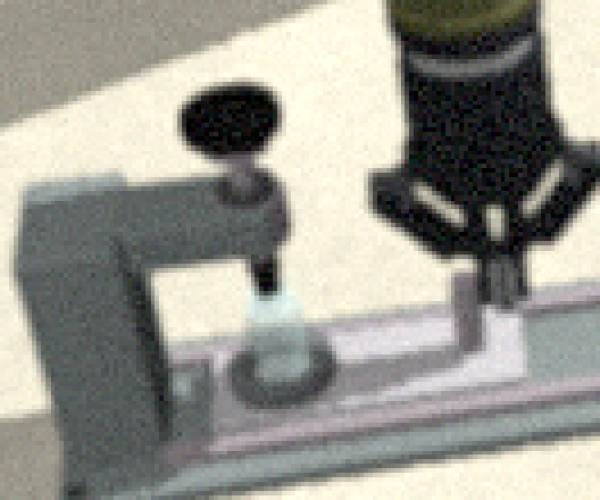

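Emit:
move_arm(commands="0 -1 0 -0.009 0 0 1;0 -2 0 0 0 0 1;0 -1.5 0 0 0 0 1;0 0 -2.5 0 0 0 1;0 0 -3 0 0 0 1;0 0 -3 0 0 0 1;0 0 -3 0 0 0 1;0 0 -3 0 0 0 1;0 0 -3 0 0 0 1;0 0 0 0 0 0 1")

```text
time_s: 18.42
tool_pos: [0.5898, -0.0765, 0.2307]
ee_rot: [0.999, -0.048, -0.004, 0.002]
ft_force: [-0.2, -0.3, 0.7]
gripper_width: -0.0001
```

```bash
python3 -c "
from h import *
go((.576,-.246,.24),-.1)"
```

```text
tool delta cm [ 0.25 17.01 -0.85] yaw -0.096 tilt [-0.0082 -0.0043 -1.    ] pos [ 0.5898 -0.0765  0.2307] F [-0.2 -0.3  0.7] w -0.0001 t 18.425
turn [0.005 0.008 0.004]
```

Emit:
move_arm(commands="0 0 -1.5 0.005 0.008 0 1;0 2 0 0 0 0 1;0 2.5 0 0 0 0 1;0 2.5 0 0 0 0 1;0 2.5 0 0 0 0 1;0 2.5 0 0 0 0 1;0 2.5 0 0 0 0 1;0 1.5 0 0 0 0 1;0 0 0 0 0 0 1")

```text
time_s: 19.55
tool_pos: [0.5668, -0.2469, 0.2369]
ee_rot: [0.999, -0.049, -0.008, -0.0]
ft_force: [0.1, -0.1, 0.3]
gripper_width: -0.0003
```

```bash
python3 -c "
from h import *
go((.576,-.246,.22),-.1)"
```

```text
tool delta cm [ 0.94 -0.18  1.67] yaw -0.098 tilt [-0.0167  0.0016 -0.9999] pos [ 0.5668 -0.2469  0.2369] F [ 0.1 -0.1  0.3] w -0.0003 t 19.55
turn [0.    0.017 0.002]
```

Emit:
move_arm(commands="0.9 -0.1 0.7 0 0.016 0 1;0 0 0.6 0 0 0 1;0 0 0 0 0 0 1")

```text
time_s: 19.92
tool_pos: [0.576, -0.2447, 0.222]
ee_rot: [0.999, -0.048, -0.001, -0.001]
ft_force: [-0.3, -0.1, 0.5]
gripper_width: -0.0003
```

```bash
python3 -c "
from h import *
go((.576,-.246,.21),-.1)
a=imaging.snapshot('scene')[:,:,::-1][170:280,105:237];cv2.imwrite('pics/d12.png',cv2.convertScaleAbs(cv2.resize(a,(600,500),interpolation=3),alpha=1.8))"
```

```text
tool delta cm [0.01 0.14 1.2 ] yaw -0.097 tilt [-0.0011  0.0018 -1.    ] pos [ 0.576  -0.2447  0.222 ] F [-0.3 -0.1  0.5] w -0.0003 t 19.925
turn [-0.002  0.001  0.003]
```

View pics/d12.png

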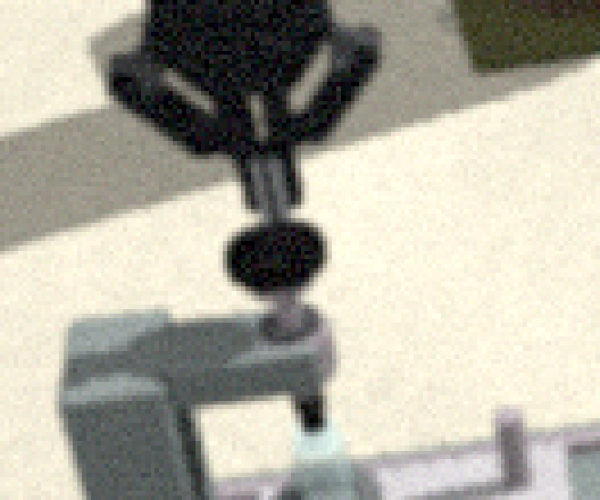

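Emit:
move_arm(commands="0 0.1 0.6 0 0 0 1;0 0 0.6 0 0 0 1;0 0 0.3 0 0 0 1;0 0 0 0 0 0 1")

```text
time_s: 20.48
tool_pos: [0.5764, -0.245, 0.2066]
ee_rot: [0.999, -0.048, -0.0, -0.001]
ft_force: [-0.2, -0.5, -0.5]
gripper_width: -0.0001
```

Emit:
move_arm(commands="0 0 0.3 0 0 0 1;0 0 0.3 0 0 0 1;0 0 0 0 0 0 1")

```text
time_s: 20.85
tool_pos: [0.5767, -0.2451, 0.2013]
ee_rot: [0.999, -0.048, 0.001, -0.0]
ft_force: [-0.6, 1.0, 2.4]
gripper_width: 0.0003
```

Emit:
move_arm(commands="0 0 0.3 0 0 0 1;0 0 0.3 0 0 0 1;0 0 0 0 0 0 1")

```text
time_s: 21.22
tool_pos: [0.5768, -0.2452, 0.1965]
ee_rot: [0.999, -0.048, 0.001, -0.0]
ft_force: [-0.3, 1.3, 3.3]
gripper_width: -0.0002
```

Emit:
move_arm(commands="0 0 0.3 0 0 0 1;0 0 0.2 0 0 0 1")

```text
time_s: 21.48
tool_pos: [0.5768, -0.2452, 0.1929]
ee_rot: [0.999, -0.048, 0.002, 0.0]
ft_force: [-2.6, 0.9, 7.9]
gripper_width: 0.0001
```

Emit:
move_arm(commands="0 0 0.2 0 0 0 1;0 0 0.2 0 0 0 1")

```text
time_s: 21.72
tool_pos: [0.5768, -0.2452, 0.1907]
ee_rot: [0.999, -0.048, 0.002, 0.0]
ft_force: [-2.8, 1.2, 8.6]
gripper_width: -0.0002
```

Emit:
move_arm(commands="0 0 0.2 0 0 0 1;0 0 0.2 0 0 0 1")

```text
time_s: 21.98
tool_pos: [0.5768, -0.2452, 0.1886]
ee_rot: [0.999, -0.048, 0.003, 0.001]
ft_force: [-1.9, 0.8, 8.4]
gripper_width: -0.0
```

Emit:
move_arm(commands="0 0 0.2 0 0 0 1")

```text
time_s: 22.1
tool_pos: [0.5768, -0.2452, 0.1876]
ee_rot: [0.999, -0.048, 0.003, 0.001]
ft_force: [-2.4, 2.0, 8.2]
gripper_width: 0.0002
```

Emit:
move_arm(commands="0 0 0.2 0 0 0 1")

```text
time_s: 22.22
tool_pos: [0.5768, -0.2452, 0.1866]
ee_rot: [0.999, -0.048, 0.004, 0.001]
ft_force: [-1.7, 1.1, 9.2]
gripper_width: 0.0
```

Emit:
move_arm(commands="0 0 0.2 0 0 0 1")

```text
time_s: 22.35
tool_pos: [0.5768, -0.2452, 0.1857]
ee_rot: [0.999, -0.048, 0.004, 0.001]
ft_force: [-2.9, 2.1, 8.9]
gripper_width: 0.0001
```

Emit:
move_arm(commands="0 0 0.2 0 0 0 1")

```text
time_s: 22.48
tool_pos: [0.5768, -0.2452, 0.1847]
ee_rot: [0.999, -0.048, 0.004, 0.001]
ft_force: [-2.3, 1.3, 8.9]
gripper_width: -0.0
```

Emit:
move_arm(commands="0 0 0.2 0 0 0 1")

```text
time_s: 22.6
tool_pos: [0.5769, -0.2452, 0.1839]
ee_rot: [0.999, -0.048, 0.005, 0.002]
ft_force: [-2.8, 2.4, 9.3]
gripper_width: -0.0001
```

Emit:
move_arm(commands="0 0 0.2 0 0 0 1")

```text
time_s: 22.72
tool_pos: [0.5769, -0.2452, 0.183]
ee_rot: [0.999, -0.048, 0.005, 0.002]
ft_force: [-3.5, 1.4, 10.7]
gripper_width: 0.0001
```

Emit:
move_arm(commands="0 0 0.2 0 0 0 1")

```text
time_s: 22.85
tool_pos: [0.5769, -0.2452, 0.1821]
ee_rot: [0.999, -0.048, 0.006, 0.002]
ft_force: [-3.1, 1.6, 8.7]
gripper_width: -0.0001
```

Emit:
move_arm(commands="0 0 0.2 0 0 0 1")

```text
time_s: 22.98
tool_pos: [0.5769, -0.2452, 0.1813]
ee_rot: [0.999, -0.048, 0.006, 0.002]
ft_force: [-1.9, 1.2, 9.6]
gripper_width: 0.0001
```

Emit:
move_arm(commands="0 0 0.2 0 0 0 1")

```text
time_s: 23.1
tool_pos: [0.5769, -0.2452, 0.1812]
ee_rot: [0.999, -0.047, 0.006, 0.002]
ft_force: [-4.4, 2.5, 16.8]
gripper_width: 0.0003
```

Emit:
move_arm(commands="0 0 0.2 0 0 0 1")

```text
time_s: 23.22
tool_pos: [0.5769, -0.2452, 0.1813]
ee_rot: [0.999, -0.047, 0.007, 0.003]
ft_force: [-4.1, 2.4, 14.2]
gripper_width: 0.0003
```

Emit:
move_arm(commands="0 0 0.22 0 0 0 1;0 0 0.22 0 0 0 1")

```text
time_s: 23.48
tool_pos: [0.5769, -0.2452, 0.1813]
ee_rot: [0.999, -0.047, 0.008, 0.003]
ft_force: [-4.1, 2.4, 14.6]
gripper_width: 0.0001
```

Emit:
move_arm(commands="0 0 0.22 0 0 0 1;0 0 0.22 0 0 0 1;0 0 0.22 0 0 0 1")

```text
time_s: 23.85
tool_pos: [0.5769, -0.2452, 0.1812]
ee_rot: [0.999, -0.047, 0.01, 0.004]
ft_force: [-3.9, 1.5, 14.2]
gripper_width: 0.0
```

Emit:
move_arm(commands="0 0 0.22 0 0 0 1;0 0 0.22 0 0 0 1;0 0 0.22 0 0 0 1")

```text
time_s: 24.22
tool_pos: [0.5769, -0.2452, 0.1813]
ee_rot: [0.999, -0.047, 0.012, 0.006]
ft_force: [-4.1, 2.5, 14.1]
gripper_width: -0.0
```

Emit:
move_arm(commands="0 0 -0.4 0 0 0 1;0 0 -0.5 0 0 0 1;0 0 -0.6 0 0 0 1;0 0 -0.6 0 0 0 1;0 0 -0.6 0 0 0 1;0 0 -0.6 0 0 0 1;0 0 -0.8 0 0 0 1;0 0 -1.5 0 0 0 1;0 0 -2 0 0 0 1;0 0 0 0 0 0 1")

```text
time_s: 25.48
tool_pos: [0.5753, -0.2445, 0.2613]
ee_rot: [0.999, -0.047, 0.013, 0.006]
ft_force: [-0.2, 0.1, 0.1]
gripper_width: -0.0
```

```bash
python3 -c "
from h import *
go((.576,-.246,.3),-.1)
a=imaging.snapshot('scene')[:,:,::-1][190:310,110:254];b=imaging.snapshot('top')[:,:,::-1]
cv2.imwrite('pics/e1.png',cv2.convertScaleAbs(cv2.resize(a,(720,600),interpolation=3),alpha=1.8))
cv2.imwrite('pics/e2.png',cv2.convertScaleAbs(b,alpha=1.8))"
```

```text
tool delta cm [ 0.18  0.18 -3.86] yaw -0.094 tilt [ 0.0249 -0.0127 -0.9996] pos [ 0.5753 -0.2445  0.2613] F [-0.2  0.1  0.1] w -0.0 t 25.475
turn [ 0.01  -0.026  0.005]
```

View pics/e1.png

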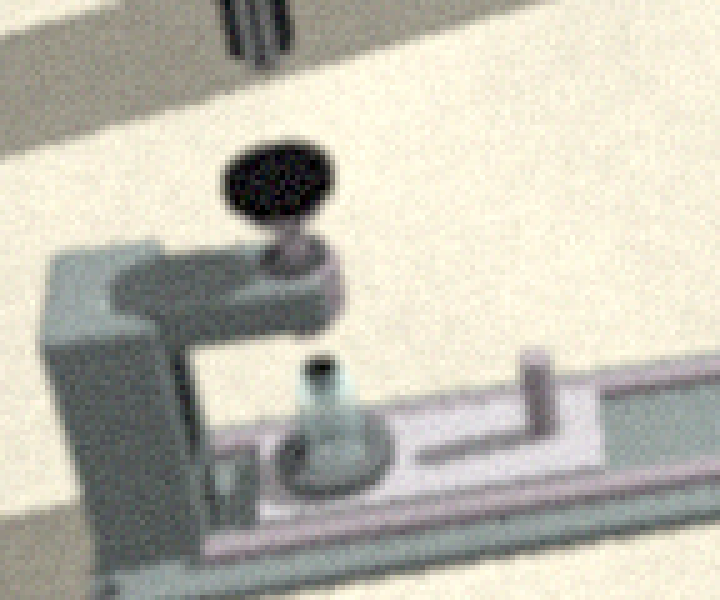

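```bash
python3 -c "
from h import *
S=imaging.snapshot('scene')[:,:,::-1]
print(dark(S,(150,212,182,240),50)); print(proj('scene',(.586,-.1465,.075)))
b=imaging.snapshot('scene')[:,:,::-1][170:330,110:430];cv2.imwrite('pics/e3.png',cv2.convertScaleAbs(cv2.resize(b,(800,400),interpolation=3),alpha=1.8))"
```

```text
[(np.int32(260), [165.22, 226.17], [5, 7, 21, 16])]
[217.63254594 260.54321931]
```

View pics/e3.png

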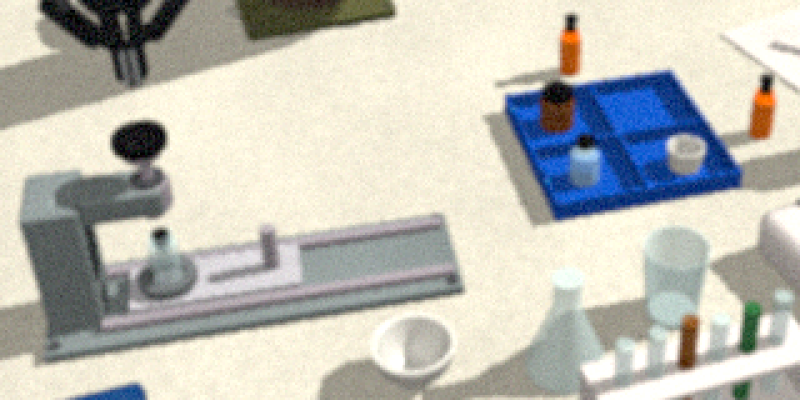

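The picture shows the knob back at its starting pixel (165.2, 226.2) and the post at its home pixel. The vial stands upright with its stopper pushed in, and the other glassware looks untouched.

```bash
python3 -c "
from rig import env
print(env.close_job())"
```

```text
the job is handed in; nothing more can be done
None
```

The job is done and handed in at about 25.6 s of the 72 s; no verdict was reported.

- **Vial:** I took the clear, tall vial from the tray at about (0.4375, 0.329) m and set it upright in the nest.
- **Carriage:** I pushed the carriage by its post until it stopped moving and the force rose to about 17 N. In the last picture the post is within 0.5 px of its expected home position.
- **Press:** I pressed the knob until it bottomed at z = 0.181 m, a stroke of about 24 mm. I held it there about 1.1 s; the readings were 14–17 N on the knob. I then let it come back up.
- **Last checks:** The knob is back within 0.1 px of where it started, the stopper is pushed in and the vial is upright. The other glassware looks untouched, and the gripper is clear with near-zero force.
- **Problems:** Moves with larger steps drifted by up to 10 mm and tilted the tool slightly. During the descent over the vial this left the fingers about 9 mm off, so I corrected the position before gripping. During the hold the tool tilted about 1.5°, which did not affect the press.

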